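# Refit the keyed lap wheel on the watch-case lapping machine

### The arm

A 7-joint arm with a two-finger parallel gripper is mounted at the origin on the work surface. World frame = base frame: x ahead of the robot, y to its left, z up, the work surface at z = 0. Lengths are in m, angles in rad, forces in N, time in s.
With the tool pointing down it reaches from about 0.425 to 0.95 m from the base axis. Payload 4.7 kg.
Tool frame: the origin (TCP) lies midway between the tips of the shut fingers; the grasp point (between the pads) lies 19 mm behind it; z points along the fingers, y is the line along which they close (so a half turn about z gives the same grasp; the last joint's range is limited). The gripper opens to 87 mm and grips with 3 to 60 N. Pads are 19 mm wide; open, the fingers measure 117 mm over their backs; the gripper's body (75 mm by 190 mm) begins 51 mm behind the grasp point.
Start: joints at [-1.355, 0.469, -0.049, 1.532, 0.024, 1.141, -0.082], TCP at [0.164, 0.655, 0.223] pointing down, gripper open.
Joint ranges: [-2.59, 2.59], [-0.33, 1.99], [-1.39, 1.29], [0.1, 2.45], [-1.04, 4.18], [0.21, 1.99], [-2.66, 2.66]. Speed limits (rad/s): [2.57, 2.57, 3.14, 3.14, 3.14, 3.14, 3.14].

### API

Orientations are given as a unit quaternion [w, x, y, z].
In Python, from rig import manip gives the robot as it stands.
- The arm moves only by the tool apply_moves, never from a script. Its argument "plan" is a list of rows, each a list of 7 numbers: the opening, from 0 (shut) to 1 (fully open), then the shift along the tool's x, y, z in m, then the turn, a rotation vector about the tool's x, y, z in degrees. In form: [[grip, x, y, z, wx, wy, wz], ...]. A call has 1 to 8 rows; each row shifts and turns the commanded pose from where the row before left it, along the tool's axes as they then stand; what a row does not reach is not made up. A row lasts 1/8 s, in which the tool goes at most 62.5 mm and 10.7 degrees, less where a joint would pass 70% of its speed; a pose out of reach is approached as far as the arm can. A call is refused whole if a number of a shift passes 0.0625 or a number of a turn 10.7, either way. A call with a gripper value outside its range is refused whole. The fingers move at their own pace and stop on an object; the grip force is fixed at half the most. Time passes only in rows, so rows that do not move let the fingers close. It gives the time, the measured TCP pose, the force, the opening and the grip force at its end, in the units of the state.
- manip.get_state(): the state, without advancing time (a new reading comes with each control period).
- manip.snapshot(name): name is "scene" or "top" or "wrist"; returns the picture (480x640x3 uint8, red, green, blue); there is no depth.
- manip.calibration(name): a dict with "mtx" (3x3 intrinsics, pixels), "extrinsics" (4x4, takes a point from camera to world coordinates); the wrist camera has in their place "hand_eye" (4x4, takes a point from camera to tool coordinates, whose origin is the TCP and whose axes are the flange's). Camera axes: x right, y up, looking along -z (the intrinsics and any distortion apply to the point x, -y, -z); pixel columns grow to the right and rows downward; lengths in m; the calibration is good to about 2 mm. A picture is of the moment at which its call begins: read the wrist's pose just before it. calibration takes no time and is no camera call.
- manip.finish_job(): hands the job in; it is judged then, once.
Trained networks look in the newest picture that a camera, given by its name, has taken for a name from the list of things; names that differ only in an ending like _2 or _b are one class to them, and where a whole thing is asked for, a point or a joint stands for the part that bears it (a point fixed in the world has none). Each returns a list of dicts, best first, with "p" (0 to 1); they miss things now and then, are a little off and sometimes report something else, mostly with a low value. They report only what shows in the picture. A call takes as long as a camera call. They do not tell look-alikes from the thing itself.
- manip.spot_in(camera, target): "rect" ([centre column, centre row, width, height] in pixels, round what is visible of it).
The state is a dict: "clock": time; "joint_positions": joint angles; "joint_vel": joint speeds; "tau": joint torques, N m; "ee_pos": TCP position; "ee_rot": TCP orientation; "contact_force": force on the tool from outside, world axes, zero at the start; "moment": the same for the moment, N m; "opening": finger opening in m; "grip_force": force on a finger pad.
Only numpy, scipy, OpenCV 4.12 (cv2) and the standard library are available. Lean on these libraries where they do the work, as an engineer would, in place of code of your own. Each camera call takes 0.05 s, during which the arm holds its last target. There are 200 camera calls.

### The job

Put the bored metal lap wheel back on the upright spindle of the lapping machine: slide it over the spindle, gently turn it until its keyway drops over the spindle's key, and ease it down (never forced or dropped) until it sits fully home, flat on the shoulder. Let go of it there, and leave the other things on the bench where they are.

Things in the scene. Friction and masses are not known exactly. Their poses are not given: they have to be found in the camera images.
- wheel_hub (a point): the lap wheel (loose, 0.35 kg, flat on the bench, boss up): grey metal disc 100 mm across, 8 mm thick, round boss 40 mm across rising 30 mm above it (38 mm tall in all); grip the boss from above. This point: on its axis, half-way up, 19 mm above the underside. z up the axis; x points from the axis through the middle of its one keyway.
- seat (a point): centre of the machine's seat: the top of a steel shoulder 50 mm across, 65 mm above the bench, on the spindle's axis. z up. The wheel is home when its underside lies on it; its boss top is then level with the spindle's end. The key faces some direction in the quarter between this x axis and this y axis, 10 to 80 degrees from x (just where is not measured).
- buff_mid (a point): grey felt buffing wheel, 90 mm across and 16 mm thick, with a solid wooden boss 34 mm across and 20 mm tall on top (no bore, 36 mm tall in all), flat on the bench; bystander. Point half-way up on its axis
- loupe: black eyeglass loupe, a cone 38 mm wide at the foot and 30 mm tall; bystander. Origin at the centre of its underside
- jar: amber glass jar with steel cap, 44 mm across, 55 mm tall; bystander. Origin at the centre of its underside
- watch: steel wristwatch lying flat, case 42 mm across and 11 mm thick, its bracelet spread along its y axis, about 170 mm long; bystander. Origin under the case's centre
- pocketwatch: steel pocket watch, 50 mm across, with its lid standing open on its -x side to about 55 mm high; bystander. Origin under the case's centre
- driver: screwdriver with a black handle, 120 mm long, lying along its x axis; bystander
- spindle_end (a point): centre of the upper end of the upright steel spindle, 38 mm above the seat. Spindle 18 mm in diameter, its last 8 mm tapering to 10 mm. It is braked and does not turn (over 1 N m).
- key_level (a point): point on the spindle's axis at the height of the key's top, 14 mm above the seat. The key, 6 mm wide, stands out of the spindle's side to 13 mm from the axis, from the seat up to here; above it the spindle is plain. An unaligned wheel stops with its underside at this height; it passes when its keyway is turned to within about 4 degrees of the key.
- wheel: the same lap wheel; origin at the centre of its underside, axes as for its hub point. A 21 mm bore lined with a bronze bush goes right through along the axis; one keyway, 7.5 mm wide and reaching 14.5 mm from the axis, runs the whole length of the bore
- machine: the lapping machine (fixed): grey housing 150 x 150 mm, 50 mm high, with a 120 mm round steel plate (top at 55 mm) that carries the shoulder and spindle. Pressing on it with more than 40 N would damage it. Origin at the centre of its underside on the bench, 65 mm below the seat, axes as for the seat point
Mind the look-alikes: they are no part of the job. Leave any green look-alike of the wheel alone. What is shaped like the machine but purple is not meant.

How it is judged:
On the way, in this order (a step that is already met when the one before it is completed fails the run):
1. the wheel is on the spindle, still 5 to 36 mm above the seat (z of wheel_hub in the frame of seat between 0.024 and 0.055 m and horizontal distance between wheel_hub and seat below 0.004 m), for 0.1 s.
2. the wheel is home on the seat, keyway over the key (z of wheel_hub in the frame of seat between 0.016 and 0.0215 m and horizontal distance between wheel_hub and seat below 0.003 m), for 0.2 s.
At the end, for the whole second after the job is handed in: the lap wheel sits on the spindle with its underside within 2.5 mm of the seat (keyway over the key), within 3 mm of the spindle's axis, level within 3.4 degrees, boss up, and let go (all of step 2 and angle between wheel_hub's own z axis and vertical below 0.06 rad and contact force between the fingers and wheel below 0.1 N); the robot touches nothing.
It fails at once if the wheel is pressed or dropped on the machine with more than 40 N (contact force between wheel and machine above 40 N).
It fails at once if the robot presses on the machine with more than 40 N (contact force between any of the fingers, the arm and machine above 40 N).
It fails at once if a bystander is moved by more than 30 mm (distance of any of buff_mid, loupe, jar, watch, pocketwatch, driver from where it was at the start of the episode above 0.03 m).
It also fails if it takes over 67 s, if anything falls off the work surface, if the arm or the gripper's body presses on something with over 40 N, if the wrist force passes 120 N, or if a joint passes its speed limit or range.

## Working session

There is one attempt and no reset: what is moved stays moved. The work goes in short steps, Python scripts to look and compute and a tool call to move; the robot and the scene stay as the last step left them, time stands still between calls to the robot, and variables do not carry over. Pictures are saved under pics/ and viewed, at most 10 in all, crops included, and the job is handed in when it is done.

Besides the shell and the picture viewer there is one more tool, called as name([rows], argument=value, ...), one row to a line, values as JSON. apply_moves: Moves the arm, as the interface text tells. Its arguments: {"type":"object","properties":{"plan":{"type":"array"}},"required":["plan"]}

```bash
mkdir -p pics
cat > h.py <<'E'
from rig import manip
import numpy as np, cv2
from scipy.spatial.transform import Rotation as R
def save(c,n):
    im=manip.snapshot(c); cv2.imwrite(f'pics/{n}.png',im[:,:,::-1]); return im
def pose(s=None):
    s=s or manip.get_state(); T=np.eye(4); q=s['ee_rot']
    T[:3,:3]=R.from_quat([q[1],q[2],q[3],q[0]]).as_matrix(); T[:3,3]=s['ee_pos']; return T
def cam(c):
    k=manip.calibration(c); E=pose()@np.array(k['hand_eye']) if 'hand_eye' in k else np.array(k['extrinsics'])
    return np.array(k['mtx']),E
def ray(c,uv,z,KE=None):
    K,E=KE or cam(c); d=np.linalg.inv(K)@[uv[0],uv[1],1]; d=E[:3,:3]@[d[0],-d[1],-d[2]]
    o=E[:3,3]; return o+d*(z-o[2])/d[2]
def proj(c,P,KE=None):
    K,E=KE or cam(c); p=E[:3,:3].T@(np.array(P)-E[:3,3]); p=K@[p[0],-p[1],-p[2]]; return p[:2]/p[2]
E
python3 - <<'E'
from h import *
a=save('scene','s0');b=save('top','t0')
for c in('scene','top'):
    k=manip.calibration(c);print({x:np.round(v,3).tolist() for x,v in k.items()})
    for t in('wheel','machine','spindle_end','buff_mid','jar','watch','pocketwatch','loupe','driver'):
        for d in manip.spot_in(c,t)[:3]:
            print(c,t,round(d['p'],2),np.round(d['rect']),np.round(ray(c,d['rect'][:2],{'wheel':.03,'machine':.06}.get(t,.02)),3))
print(manip.get_state())
E
```

```text
{'mtx': [[510.702, 0.0, 317.528], [0.0, 510.702, 237.039], [0.0, 0.0, 1.0]], 'extrinsics': [[-0.697, -0.492, 0.522, 1.179], [0.717, -0.495, 0.49, 0.598], [0.017, 0.716, 0.698, 1.036], [0.0, 0.0, 0.0, 1.0]]}
scene wheel 0.62 [232. 247.  34.  26.] [ 0.622 -0.247  0.03 ]
scene wheel 0.56 [211. 194.  31.  25.] [ 0.523 -0.473  0.03 ]
scene machine 0.94 [511. 283.  84.  65.] [0.22  0.371 0.06 ]
scene machine 0.58 [352. 338.  87.  80.] [0.629 0.197 0.06 ]
scene spindle_end 0.84 [354. 337.  87.  79.] [0.602 0.183 0.02 ]
scene spindle_end 0.73 [510. 286.  81.  68.] [0.191 0.366 0.02 ]
scene buff_mid 0.69 [298. 245.  33.  21.] [ 0.482 -0.132  0.02 ]
scene buff_mid 0.48 [269. 317.  22.  40.] [ 0.704 -0.005  0.02 ]
scene buff_mid 0.2 [246. 296.  20.  30.] [ 0.703 -0.095  0.02 ]
scene jar 0.75 [246. 297.  18.  26.] [ 0.704 -0.093  0.02 ]
scene watch 0.69 [269. 199.  49.  12.] [ 0.403 -0.339  0.02 ]
scene pocketwatch 0.9 [270. 318.  19.  42.] [0.705 0.001 0.02 ]
scene loupe 0.73 [344. 267.   8.  17.] [0.452 0.015 0.02 ]
scene driver 0.69 [439. 308.  46.  16.] [0.384 0.275 0.02 ]
scene driver 0.31 
[... 1047 characters left out ...]
oint_positions': array([-1.35488346,  0.46858343, -0.04862034,  1.5324296 ,  0.02408644,
        1.14100803, -0.0823118 ]), 'joint_vel': array([ 0.00035947,  0.00030803,  0.00155597,  0.00140611,  0.00115996,
       -0.00196152,  0.00023594]), 'tau': array([ 3.57123167e-05, -5.07846951e+01, -8.12237291e-02, -2.36464244e+01,
       -6.13316149e-02,  3.09976120e-02,  1.46706157e-05]), 'ee_pos': array([0.16355298, 0.65493808, 0.22261396]), 'ee_rot': array([-2.38437612e-05,  1.22096468e-01,  9.92518234e-01,  8.01657044e-05]), 'contact_force': array([ 0.14524914, -0.66798965, -0.10936303]), 'moment': array([-0.04620227, -0.02128482, -0.06828909]), 'grip_force': 0.0, 'opening': 0.0870493809773678}
```

View pics/t0.png

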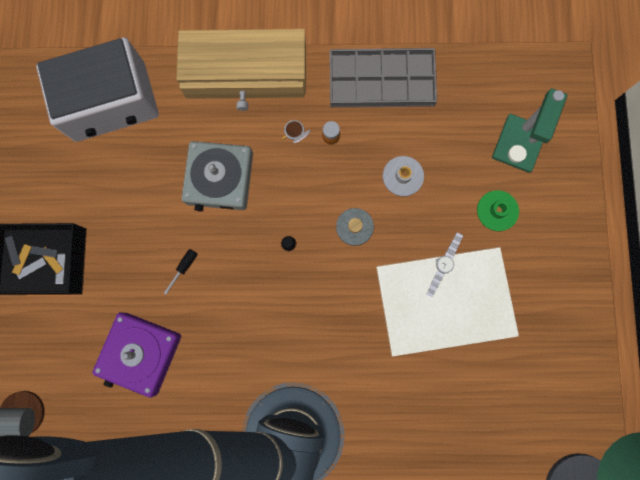

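View pics/s0.png

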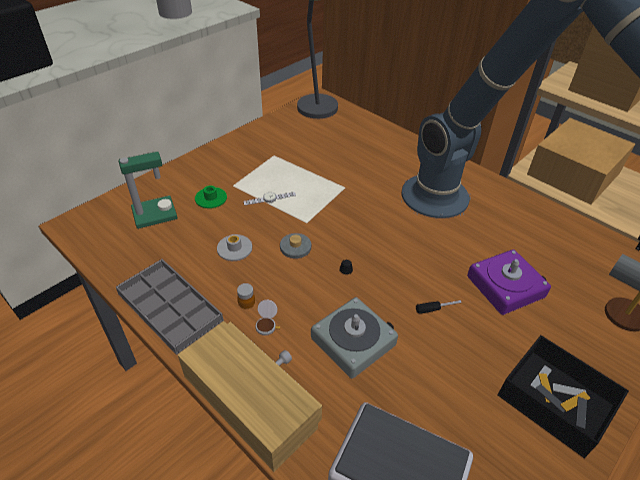

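The top picture shows the grey wheel at (403,176) with a brass-lined bore, a green look-alike at (498,212), the grey felt buff with a wooden boss at (355,227), the grey machine at (218,175) and a purple one at (138,357). The grey metal wheel and the grey machine fit the description. I'll confirm both in one crop.

Run:
```python
from h import *
im=cv2.imread('pics/t0.png'); cv2.imwrite('pics/c0.png',cv2.resize(im[130:250,170:530],None,fx=2.2,fy=2.2,interpolation=cv2.INTER_CUBIC))
k=manip.calibration('wrist');print({x:np.round(v,4).tolist() for x,v in k.items()})
T=pose();print(T.round(3))
for t in([.56,.17,.30],[.57,-.265,.3]): print(T[:3,:3].T@(np.array(t)-T[:3,3]))
```

```text
{'mtx': [[381.1624, 0.0, 318.2], [0.0, 381.1624, 240.2657], [0.0, 0.0, 1.0]], 'hand_eye': [[0.001, 0.9527, 0.3039, 0.0836], [1.0, -0.0011, 0.0001, 0.0007], [0.0004, 0.3039, -0.9527, -0.1628], [0.0, 0.0, 0.0, 1.0]]}
[[-0.97   0.242 -0.     0.164]
 [ 0.242  0.97   0.     0.655]
 [ 0.     0.    -1.     0.223]
 [ 0.     0.     0.     1.   ]]
[-0.50215421 -0.37438248 -0.07747704]
[-0.61728524 -0.79398925 -0.07754907]
```

View pics/c0.png

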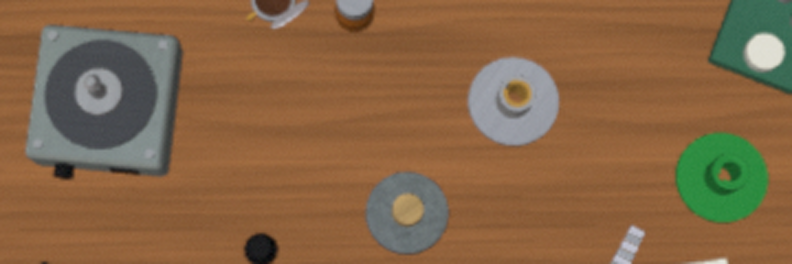

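The crop confirms it: the grey metal disc with the bronze-lined boss is at full-frame (403,175), and the grey machine's spindle is at about (214,170). The felt buff has a solid wooden boss. I'll go over the machine first.

apply_moves([
  [1,-0.05,-0.0374,-0.01,0,0,0],
  [1,-0.05,-0.0374,-0.01,0,0,0],
  [1,-0.05,-0.0374,-0.01,0,0,0],
  [1,-0.05,-0.0374,-0.01,0,0,0],
  [1,-0.05,-0.0374,-0.01,0,0,0],
  [1,-0.05,-0.0374,-0.01,0,0,0],
  [1,-0.05,-0.0374,-0.01,0,0,0],
  [1,-0.05,-0.0374,0,0,0,0],
])

```text
clock: 2.0
ee_pos: [0.4774, 0.2703, 0.2931]
ee_rot: [0.001, 0.122, 0.993, 0.001]
contact_force: [0.7, 0.9, -0.1]
opening: 0.0873
grip_force: 0.0
```

apply_moves([
  [1,-0.05,-0.0374,0,0,0,0],
  [1,-0.05,-0.0374,0,0,0,0],
  [1,0,0,0,0,0,0],
  [1,0,0,0,0,0,0],
])

```text
clock: 2.5
ee_pos: [0.5544, 0.1754, 0.2916]
ee_rot: [-0.0, 0.122, 0.993, 0.0]
contact_force: [0.5, -1.3, 0.1]
opening: 0.0869
grip_force: 0.0
```

Run:
```python
from h import *
s=manip.get_state();print(s['ee_pos'],s['joint_positions'],s['joint_vel'])
save('wrist','w0')
for t in('machine','spindle_end','driver'):
    for d in manip.spot_in('wrist',t)[:2]: print(t,round(d['p'],2),np.round(d['rect']))
```

```text
[0.55443746 0.17542309 0.29156175] [-0.57007012  0.26211498  0.23980789  1.68378548 -0.06698892  1.20401993
  1.0121419 ] [-0.02651333 -0.00657064 -0.0259877   0.00714774  0.00100849 -0.0010945
  0.00177379]
machine 0.63 [329. 227. 147. 154.]
spindle_end 0.69 [330. 229. 145. 157.]
driver 0.98 [354.  33.  39.  65.]
```

View pics/w0.png

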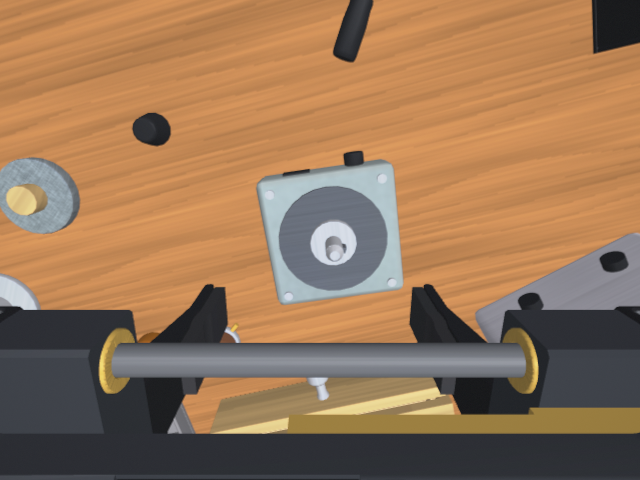

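The wrist picture shows the machine, with the shoulder at about (333,243) and the spindle tip at (334,254). A dark key is just visible at about (345,248). I'll locate these and put the camera straight above, closer.

Run:
```python
from h import *
KE=cam('wrist');T=pose()
g=cv2.cvtColor(cv2.imread('pics/w0.png'),cv2.COLOR_BGR2GRAY)
m=np.zeros_like(g);m[215:270,300:365]=(g[215:270,300:365]>170)
n,l,st,_=cv2.connectedComponentsWithStats(m);print(st[1:])
i=1+np.argmax(st[1:,4]);c=cv2.convexHull(np.argwhere(l==i)[:,::-1].astype(np.float32));(e)=cv2.fitEllipse(c);print(e)
P=ray('wrist',e[0],.065,KE);print('seat',P,'tip',ray('wrist',(334,254),.103,KE))
# want camera xy over P, tcp z .15
E=KE[1];d=np.array([P[0]-E[0,3],P[1]-E[1,3],.15-T[2,3]]);print('tool shift',T[:3,:3].T@d)
```

```text
[[ 311  221   46   44 1343]]
((333.20489501953125, 242.74668884277344), (43.602081298828125, 45.69004440307617), 74.65252685546875)
seat [0.60013572 0.18261464 0.065     ] tip [0.59921546 0.18216062 0.103     ]
tool shift [-0.12693334  0.01622236  0.14170191]
```

apply_moves([
  [1,-0.042,0.0055,0.04,0,0,0],
  [1,-0.042,0.0055,0.04,0,0,0],
  [1,-0.042,0.0055,0.04,0,0,0],
  [1,0,0,0,0,0,0],
  [1,0,0,0,0,0,0],
])

```text
clock: 3.32
ee_pos: [0.6806, 0.1615, 0.172]
ee_rot: [-0.0, 0.121, 0.993, 0.0]
contact_force: [0.4, -0.4, 0.5]
opening: 0.087
grip_force: 0.0
```

Run:
```python
from h import *
KE=cam('wrist');T=pose();im=save('wrist','w1');np.savez('w1.npz',K=KE[0],E=KE[1])
p=proj('wrist',[.6,.1825,.065],KE);print(T[:3,3],p,proj('wrist',[.6,.1825,.103],KE))
g=cv2.cvtColor(im,cv2.COLOR_RGB2GRAY)
u,v=p.astype(int);y0=max(v-75,0);c=im[y0:v+75,u-100:u+100,::-1]
print('crop org',u-100,y0);cv2.imwrite('pics/c1.png',cv2.resize(c,None,fx=4,fy=4,interpolation=cv2.INTER_CUBIC))
```

```text
[0.68056659 0.16150653 0.17204516] [318.64079176 119.24202123] [318.71998101 119.3038975 ]
crop org 218 44
```

View pics/c1.png

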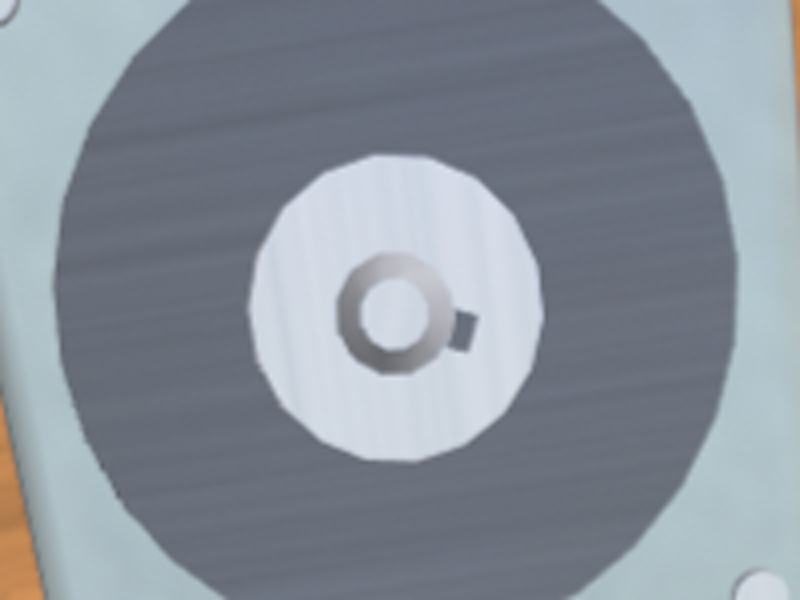

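The close crop shows the shoulder centred at crop (396,308), the spindle tip at (393,313) and the key to the right, at (464,332).

Run:
```python
from h import *
z=np.load('w1.npz');KE=(z['K'],z['E'])
f=lambda a:(218+(a[0]+.5)/4-.5,44+(a[1]+.5)/4-.5)
s=ray('',f((396,308)),.065,KE);t=ray('',f((393,313)),.103,KE);k=ray('',f((464,332)),.079,KE)
b=ray('',f((394.5,311)),.079,KE)
g=cv2.cvtColor(cv2.imread('pics/w1.png'),cv2.COLOR_BGR2GRAY)
print('seat',s,'tip',t,'key',k,'axis@key',b)
for c in(s,t,b):
    d=k-c;print(np.hypot(*d[:2])*1e3,np.degrees(np.arctan2(d[1],d[0])))
# approach wheel
T=pose();print(T[:3,:3].T@(np.array([.6+.084,-.265-.02,.2])-T[:3,3]))
```

```text
seat [0.60053783 0.1809645  0.065     ] tip [0.60098586 0.18055413 0.103     ] key [0.60669368 0.19076242 0.079     ] axis@key [0.60088108 0.18068681 0.079     ]
11.571233991342963 57.85963805584058
11.695657723529932 60.7888861240752
11.632029667125076 60.01946080118314
[-0.11063674 -0.43270129 -0.02728588]
```

apply_moves([
  [1,-0.0138,-0.054,-0.0035,0,0,0],
  [1,-0.0138,-0.054,-0.0035,0,0,0],
  [1,-0.0138,-0.054,-0.0035,0,0,0],
  [1,-0.0138,-0.054,-0.0035,0,0,0],
  [1,-0.0138,-0.054,-0.0035,0,0,0],
  [1,-0.0138,-0.054,-0.0035,0,0,0],
  [1,-0.0138,-0.054,-0.0035,0,0,0],
  [1,-0.0138,-0.054,-0.0035,0,0,0],
])

```text
clock: 4.38
ee_pos: [0.6839, -0.286, 0.2033]
ee_rot: [0.002, 0.121, 0.993, 0.0]
contact_force: [0.5, -0.4, -0.4]
opening: 0.0869
grip_force: 0.0
```

apply_moves([
  [1,0,0,0,0,0,0],
  [1,0,0,0,0,0,0],
])

```text
clock: 4.62
ee_pos: [0.6839, -0.2841, 0.2018]
ee_rot: [0.001, 0.122, 0.993, 0.001]
contact_force: [0.2, 1.1, 0.1]
opening: 0.0869
grip_force: 0.0
```

Run:
```python
from h import *
KE=cam('wrist');T=pose();im=save('wrist','w2');np.savez('w2.npz',K=KE[0],E=KE[1])
d=manip.spot_in('wrist','wheel')
print(manip.get_state()['joint_positions'].round(2),T[:3,3],[(round(x['p'],2),np.round(x['rect'])) for x in d])
p=d[0]['rect'][:2];u,v=map(int,p);y0=max(v-75,0);x0=u-100;c=im[y0:v+75,x0:u+100,::-1]
print('crop org',x0,y0);cv2.imwrite('pics/c2.png',cv2.resize(c,None,fx=4,fy=4,interpolation=cv2.INTER_CUBIC))
```

```text
[ 0.15  0.6   0.3   1.39 -0.19  1.17  1.8 ] [ 0.68393075 -0.28412594  0.20180733] [(0.93, array([316., 114., 111., 118.])), (0.64, array([ 53.,  77., 105., 124.]))]
crop org 215 39
```

View pics/c2.png

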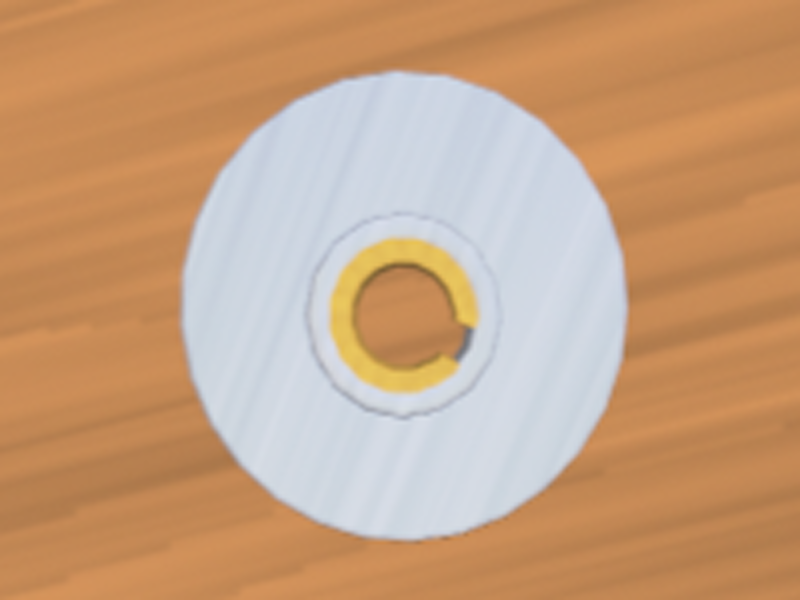

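The wheel crop shows the boss top centred at crop (403,314), with the keyway mouth at the right, around (462,343).

Run:
```python
from h import *
z=np.load('w2.npz');KE=(z['K'],z['E'])
f=lambda a:(215+(a[0]+.5)/4-.5,39+(a[1]+.5)/4-.5)
c=ray('',f((403,314)),.038,KE);d=ray('',f((405,306)),.008,KE);k=ray('',f((463,343.5)),.038,KE)
k1=ray('',f((473,326)),.038,KE);k2=ray('',f((455,360)),.038,KE)
print('boss',c,'disc',d)
for q in(k,k1,k2):
    e=q-c;print(np.hypot(*e[:2])*1e3,np.degrees(np.arctan2(e[1],e[0])))
T=pose();print(T[:3,:3].T@(np.array([c[0],c[1],.014])-T[:3,3]))
```

```text
boss [ 0.60176511 -0.26516182  0.038     ] disc [ 0.60016362 -0.26448066  0.008     ]
13.559544505616705 50.994429667392886
14.476969506876111 66.82257145257921
13.954208478553156 35.94669316729537
[ 0.08461843 -0.00323114  0.18675551]
```

apply_moves([
  [1,0.042,-0.0016,0.015,0,0,0],
  [1,0.042,-0.0016,0.02,0,0,0],
  [1,0,0,0.05,0,0,0],
  [1,0,0,0.05,0,0,0],
  [1,0,0,0.03,0,0,0],
  [1,0,0,0.014,0,0,0],
  [1,0,0,0.007,0,0,0],
  [1,0,0,0,0,0,0],
])

```text
clock: 5.72
ee_pos: [0.6019, -0.2681, 0.0145]
ee_rot: [0.001, 0.122, 0.993, -0.0]
contact_force: [-0.3, -0.5, 0.4]
opening: 0.0872
grip_force: 0.0
```

apply_moves([
  [0.3,0,0,0,0,0,0],
  [0.3,0,0,0,0,0,0],
  [0.3,0,0,0,0,0,0],
  [0.3,0,0,0,0,0,0],
  [0.3,0,0,0,0,0,0],
  [0.3,0,0,0,0,0,0],
])

```text
clock: 6.48
ee_pos: [0.6014, -0.2675, 0.0137]
ee_rot: [-0.0, 0.122, 0.993, 0.001]
contact_force: [-0.4, 0.5, 0.5]
opening: 0.0401
grip_force: 30.0
```

apply_moves([
  [0.3,0,0,-0.01,0,0,0],
  [0.3,0,0,-0.03,0,0,0],
  [0.3,0,0,-0.05,0,0,0],
  [0.3,0,0,-0.05,0,0,0],
  [0.3,0,0,-0.03,0,0,0],
  [0.3,0,0,0,0,0,0],
  [0.3,0,0,0,0,0,0],
])

```text
clock: 7.35
ee_pos: [0.5998, -0.2678, 0.1817]
ee_rot: [-0.002, 0.122, 0.993, 0.0]
contact_force: [0.6, -0.2, -4.5]
opening: 0.0395
grip_force: 30.0
```

Run:
```python
from h import *
KE=cam('wrist');T=pose();im=save('wrist','w3');np.savez('w3.npz',K=KE[0],E=KE[1],T=T)
s=manip.get_state();print(T[:3,3],s['opening'],s['grip_force'],s['contact_force'],s['ee_rot'])
p=proj('wrist',T[:3,3]+[0,0,.024],KE);print(p)
u,v=map(int,p);c=im[max(v-75,0):v+75,u-100:u+100,::-1];print(u-100,max(v-75,0))
cv2.imwrite('pics/c3.png',cv2.resize(c,None,fx=4,fy=4,interpolation=cv2.INTER_CUBIC))
```

```text
[ 0.59979574 -0.26775059  0.18171025] 0.03967571425104488 29.999176967830863 [-0.2031928   1.44684928 -3.9851563 ] [-2.22082703e-03  1.22125861e-01  9.92511982e-01  5.54587017e-04]
[316.41536642 330.56371212]
216 255
```

View pics/c3.png

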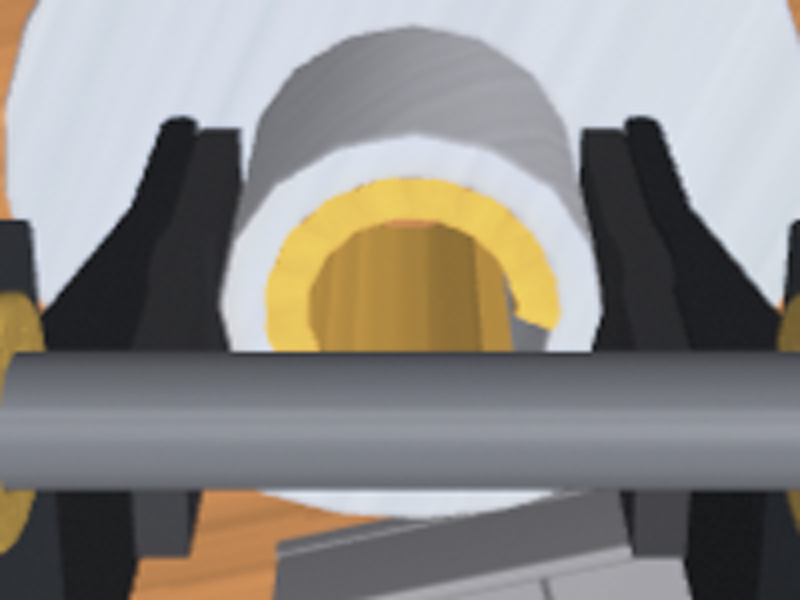

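The picture shows the wheel firmly held, with its boss rim spanning crop columns 222–600 and its top edge at row 137. The keyway is at the lower right. I'll fit the rim to find where it sits in the tool.

Run:
```python
from h import *
from scipy.optimize import least_squares
k=manip.calibration('wrist');K=np.array(k['mtx']);H=np.array(k['hand_eye'])
pts=np.array([(222,300),(240,230),(262,196),(300,165),(355,143),(411,136),(466,143),(520,165),(560,199),(582,232),(600,300)],float)
pts=np.c_[216+(pts[:,0]+.5)/4-.5,255+(pts[:,1]+.5)/4-.5]
def res(c,r=.02):
    o=[]
    for p in pts:
        q=ray('',p,c[2],(K,H));o.append(np.hypot(q[0]-c[0],q[1]-c[1])-r)
    return np.array(o)*1e3
s=least_squares(res,[0,0,-.024]);print(s.x*1e3,abs(res(s.x)).max())
s2=least_squares(lambda c:res([c[0],c[1],-.0243]),[0,0]);print(s2.x*1e3,abs(s2.fun).max())
a=ray('',(216+548/4,255+328/4),-.0243,(K,H))-[*s2.x,-.0243];print(np.hypot(*a[:2]),np.degrees(np.arctan2(a[1],a[0])))
z=np.load('w1.npz');T=pose();print('toolx dir',np.degrees(np.arctan2(T[1,0],T[0,0])))
E=z['E'];T1=E@np.linalg.inv(H)
P=np.array([.6008,.1807,.079])
print('seat in tool@w1',T1[:3,:3].T@(P-T1[:3,3]))
for off in([0,0,0],[s2.x[0],s2.x[1],0]): # tcp so that wheel point over seat
    t=P-T1[:3,:3]@np.array(off);t[2]=.20;print('TCP target',t,T[:3,:3].T@(t-T[:3,3]))
```

```text
[ -2.2275768    0.76637388 -20.9892265 ] 0.16007848214806206
[-0.81525719  0.76414506] 0.5171830421163947
0.014561315786993562 97.62183603928102
toolx dir 165.97041981630613
seat in tool@w1 [ 0.08200619 -0.00063504  0.09307665]
TCP target [0.6008 0.1807 0.2   ] [ 0.10767932  0.43524208 -0.01806531]
TCP target [0.59982468 0.18015474 0.2       ] [ 0.10849336  0.43447664 -0.01806204]
```

apply_moves([
  [0.3,0.006,0.024,0,0,0,0],
  [0.3,0.0135,0.0543,0,0,0,0],
  [0.3,0.0135,0.0543,0,0,0,0],
  [0.3,0.0135,0.0543,0,0,0,0],
  [0.3,0.0135,0.0543,0,0,0,0],
  [0.3,0.0135,0.0543,0,0,0,0],
  [0.3,0.0135,0.0543,0,0,0,0],
  [0.3,0.0135,0.0543,0,0,0,0],
])

```text
clock: 8.4
ee_pos: [0.6004, 0.1495, 0.1815]
ee_rot: [-0.002, 0.122, 0.993, -0.001]
contact_force: [0.7, -0.2, -4.7]
opening: 0.0396
grip_force: 30.0
```

apply_moves([
  [0.3,0.006,0.024,0,0,0,0],
  [0.3,0,0,0,0,0,-8],
  [0.3,0,0,0,0,0,0],
  [0.3,0,0,0,0,0,0],
])

```text
clock: 8.9
ee_pos: [0.6012, 0.1718, 0.1826]
ee_rot: [-0.001, 0.054, 0.999, -0.001]
contact_force: [-0.4, -0.0, -4.0]
opening: 0.0396
grip_force: 30.0
```

Run:
```python
from h import *
T=pose();t=np.array([.5998,.1802,.125]);print(T.round(4),(T[:3,:3].T@(t-T[:3,3])).round(4),manip.get_state()['joint_positions'].round(2))
T=pose();print(T[:3,3])
```

```text
[[-0.9941  0.1082 -0.0018  0.6012]
 [ 0.1082  0.9941 -0.001   0.1718]
 [ 0.0017 -0.0012 -1.      0.1826]
 [ 0.      0.      0.      1.    ]] [0.0022 0.0083 0.0576] [-0.48  0.42  0.18  1.71 -0.09  1.02  1.19]
[0.60121606 0.17175303 0.18256159]
```

apply_moves([
  [0.3,0.0022,0.0083,0.02,0,0,0],
  [0.3,0,0,0.025,0,0,0],
  [0.3,0,0,0.012,0,0,0],
  [0.3,0,0,0,0,0,0],
  [0.3,0,0,0,0,0,0],
])

```text
clock: 9.52
ee_pos: [0.6011, 0.1812, 0.1276]
ee_rot: [0.001, 0.053, 0.999, 0.0]
contact_force: [0.1, -0.1, -4.1]
opening: 0.0396
grip_force: 30.0
```

Run:
```python
from h import *
T=pose();t=np.array([.5998,.1802,.110]);im=save('wrist','w4');print((T[:3,:3].T@(t-T[:3,3])).round(4),T[:3,3],manip.get_state()['contact_force'])
c=im[255:405,216:416,::-1]
d=im[0:480]
cv2.imwrite('pics/c4.png',cv2.resize(c,None,fx=4,fy=4,interpolation=cv2.INTER_CUBIC))
```

```text
[ 0.0012 -0.0011  0.0176] [0.60111115 0.18118565 0.12761665] [-0.05897817 -0.49704639 -4.69689874]
```

View pics/c4.png

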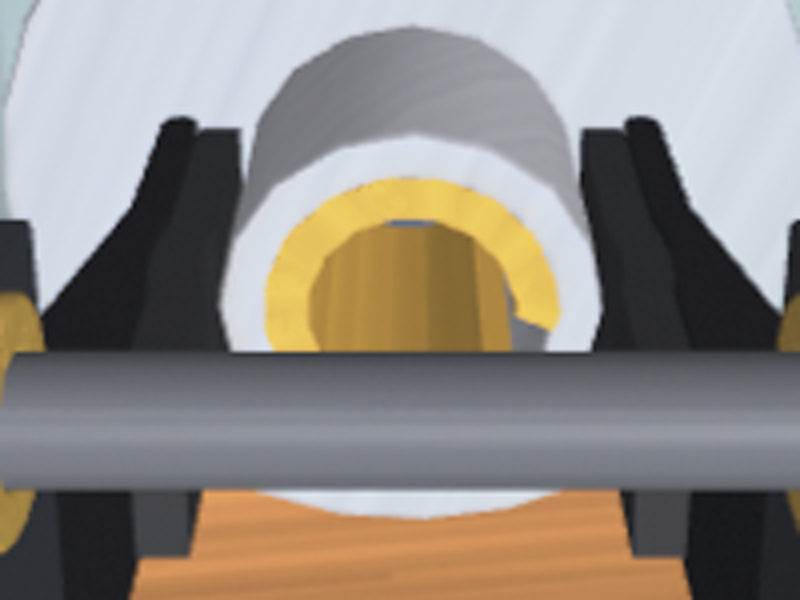

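Nothing touches yet: the underside is at about 0.114 and the crop shows the bore clear. I'll go down slowly and watch the force.

apply_moves([
  [0.3,0.001,0,0.005,0,0,0],
  [0.3,0,0,0.005,0,0,0],
  [0.3,0,0,0.003,0,0,0],
  [0.3,0,0,0,0,0,0],
])

```text
clock: 10.07
ee_pos: [0.599, 0.1814, 0.1133]
ee_rot: [-0.0, 0.053, 0.999, -0.0]
contact_force: [0.0, 1.1, -3.5]
opening: 0.0397
grip_force: 30.0
```

apply_moves([
  [0.3,0,0,0.002,0,0,0],
  [0.3,0,0,0.002,0,0,0],
  [0.3,0,0,0,0,0,0],
])

```text
clock: 10.45
ee_pos: [0.5992, 0.1814, 0.1095]
ee_rot: [-0.0, 0.053, 0.999, -0.0]
contact_force: [-0.3, -0.5, -4.2]
opening: 0.0392
grip_force: 30.0
```

apply_moves([
  [0.3,0,0,0.002,0,0,0],
  [0.3,0,0,0.002,0,0,0],
  [0.3,0,0,0,0,0,0],
])

```text
clock: 10.82
ee_pos: [0.5994, 0.1812, 0.1055]
ee_rot: [0.0, 0.053, 0.999, -0.0]
contact_force: [1.2, -0.7, -4.8]
opening: 0.0394
grip_force: 30.0
```

apply_moves([
  [0.3,0,0,0.002,0,0,0],
  [0.3,0,0,0.002,0,0,0],
  [0.3,0,0,0,0,0,0],
])

```text
clock: 11.2
ee_pos: [0.5994, 0.1812, 0.1015]
ee_rot: [0.0, 0.053, 0.999, -0.0]
contact_force: [2.1, -0.1, -4.1]
opening: 0.0395
grip_force: 30.0
```

apply_moves([
  [0.3,-0.001,0,0.002,0,0,0],
  [0.3,0,0,0.002,0,0,0],
  [0.3,0,0,0,0,0,0],
])

```text
clock: 11.58
ee_pos: [0.5999, 0.1814, 0.0974]
ee_rot: [-0.0, 0.052, 0.999, -0.0]
contact_force: [0.4, 0.6, -3.6]
opening: 0.0394
grip_force: 30.0
```

apply_moves([
  [0.3,0,0,0.002,0,0,0],
  [0.3,0,0,0.002,0,0,0],
  [0.3,0,0,0.001,0,0,0],
  [0.3,0,0,0,0,0,0],
])

```text
clock: 12.08
ee_pos: [0.6002, 0.1813, 0.0926]
ee_rot: [-0.0, 0.053, 0.999, -0.0]
contact_force: [0.4, 0.1, -3.9]
opening: 0.0398
grip_force: 30.0
```

Well centred, and at key level now. I'll ease down further.

apply_moves([
  [0.3,0,0,0.001,0,0,0],
  [0.3,0,0,0.001,0,0,0],
  [0.3,0,0,0,0,0,0],
])

```text
clock: 12.45
ee_pos: [0.6002, 0.1813, 0.0906]
ee_rot: [-0.0, 0.053, 0.999, 0.0]
contact_force: [-0.4, 0.6, -4.1]
opening: 0.0396
grip_force: 30.0
```

apply_moves([
  [0.3,0,0,0.001,0,0,0],
  [0.3,0,0,0,0,0,0],
])

```text
clock: 12.7
ee_pos: [0.6002, 0.1813, 0.0896]
ee_rot: [-0.0, 0.053, 0.999, -0.0]
contact_force: [0.5, -0.1, -3.9]
opening: 0.0392
grip_force: 30.0
```

apply_moves([
  [0.3,0,0,0.001,0,0,0],
  [0.3,0,0,0.001,0,0,0],
  [0.3,0,0,0,0,0,0],
])

```text
clock: 13.08
ee_pos: [0.6002, 0.1813, 0.0876]
ee_rot: [-0.0, 0.053, 0.999, -0.0]
contact_force: [-0.4, 0.2, -4.4]
opening: 0.0393
grip_force: 30.0
```

apply_moves([
  [0.3,0,0,0.001,0,0,0],
  [0.3,0,0,0.001,0,0,0],
  [0.3,0,0,0,0,0,0],
])

```text
clock: 13.45
ee_pos: [0.6002, 0.1813, 0.0856]
ee_rot: [-0.0, 0.053, 0.999, -0.0]
contact_force: [1.0, -0.4, -3.8]
opening: 0.0392
grip_force: 30.0
```

```bash
python3 -c "
from h import *
print(manip.get_state()['moment'])"
```

```text
[-0.00887677  0.01119913 -0.02320101]
```

Past the key with no resistance. The seat is expected at TCP z ≈ 0.0787.

apply_moves([
  [0.3,0,0,0.0015,0,0,0],
  [0.3,0,0,0.0015,0,0,0],
  [0.3,0,0,0,0,0,0],
])

```text
clock: 13.82
ee_pos: [0.6001, 0.1813, 0.0825]
ee_rot: [-0.0, 0.053, 0.999, -0.0]
contact_force: [-0.1, -0.3, -3.8]
opening: 0.0394
grip_force: 30.0
```

apply_moves([
  [0.3,0,0,0.001,0,0,0],
  [0.3,0,0,0.001,0,0,0],
  [0.3,0,0,0,0,0,0],
])

```text
clock: 14.2
ee_pos: [0.6002, 0.1813, 0.0806]
ee_rot: [-0.0, 0.053, 0.999, 0.0]
contact_force: [-0.1, 0.3, -4.0]
opening: 0.0398
grip_force: 30.0
```

apply_moves([
  [0.3,0,0,0.0008,0,0,0],
  [0.3,0,0,0,0,0,0],
])

```text
clock: 14.45
ee_pos: [0.6002, 0.1813, 0.0798]
ee_rot: [-0.0, 0.053, 0.999, 0.0]
contact_force: [-0.1, -0.3, -3.6]
opening: 0.0392
grip_force: 30.0
```

apply_moves([
  [0.3,0,0,0.0006,0,0,0],
  [0.3,0,0,0,0,0,0],
])

```text
clock: 14.7
ee_pos: [0.6002, 0.1813, 0.0793]
ee_rot: [-0.0, 0.053, 0.999, 0.0]
contact_force: [-0.3, 0.0, -4.5]
opening: 0.0395
grip_force: 30.0
```

apply_moves([
  [0.3,0,0,0.0005,0,0,0],
  [0.3,0,0,0,0,0,0],
])

```text
clock: 14.95
ee_pos: [0.6002, 0.1813, 0.0788]
ee_rot: [-0.0, 0.053, 0.999, 0.0]
contact_force: [-0.9, 0.2, -4.2]
opening: 0.0398
grip_force: 30.0
```

apply_moves([
  [0.3,0,0,0.0005,0,0,0],
  [0.3,0,0,0,0,0,0],
])

```text
clock: 15.2
ee_pos: [0.6003, 0.1813, 0.0786]
ee_rot: [0.0, 0.053, 0.999, 0.0]
contact_force: [-1.1, -0.1, -0.7]
opening: 0.0396
grip_force: 30.0
```

Contact came at the expected height. I'll press lightly, then open gently.

apply_moves([
  [0.3,0,0,0.0003,0,0,0],
  [0.3,0,0,0,0,0,0],
  [0.3,0,0,0,0,0,0],
])

```text
clock: 15.58
ee_pos: [0.6003, 0.1813, 0.0786]
ee_rot: [0.0, 0.053, 0.999, 0.0]
contact_force: [-4.1, -1.9, 5.3]
opening: 0.0397
grip_force: 30.0
```

apply_moves([
  [0.5,0,0,0,0,0,0],
  [0.6,0,0,0,0,0,0],
  [0.8,0,0,0,0,0,0],
  [0.8,0,0,0,0,0,0],
  [0.8,0,0,0,0,0,0],
])

```text
clock: 16.2
ee_pos: [0.6004, 0.1813, 0.0779]
ee_rot: [0.0, 0.053, 0.999, 0.0]
contact_force: [-0.0, -0.5, -0.5]
opening: 0.0678
grip_force: 0.0
```

apply_moves([
  [0.8,0,0,-0.01,0,0,0],
  [0.8,0,0,-0.02,0,0,0],
  [0.8,0,0,-0.03,0,0,0],
  [0.8,0,0,-0.04,0,0,0],
  [0.8,-0.03,0,-0.02,0,0,0],
  [0.8,-0.045,0,0,0,0,0],
  [0.8,0,0,0,0,0,0],
  [0.8,0,0,0,0,0,0],
])

```text
clock: 17.2
ee_pos: [0.6741, 0.1735, 0.1979]
ee_rot: [-0.001, 0.053, 0.999, 0.0]
contact_force: [0.4, -0.0, 0.3]
opening: 0.0699
grip_force: 0.0
```

Run:
```python
from h import *
KE=cam('wrist');im=save('wrist','w5')
c=ray('wrist',(0,0),.1,KE);print(pose()[:3,3],proj('wrist',[.6008,.1807,.103],KE))
print([(round(d['p'],2),np.round(d['rect'])) for d in manip.spot_in('wrist','wheel')])
cv2.imwrite('pics/c5.png',im[:300,:,::-1])
```

```text
[0.67378422 0.1738412  0.19794099] [316.5098364  134.66040593]
[(0.77, array([317., 128., 141., 140.]))]
```

View pics/c5.png

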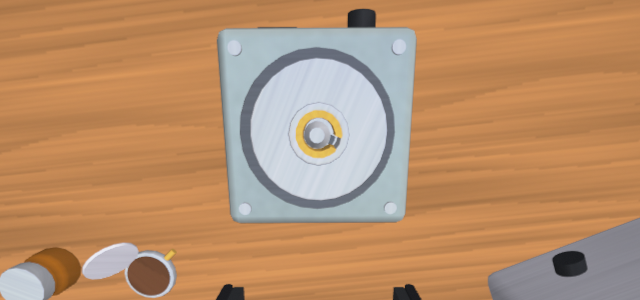

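The picture shows the wheel flat and concentric on the plate at (317,128), with the spindle tip in the boss at (317,134), level with the boss top. The keyway is over the key at (334,141). The gripper is clear, so I'm handing the job in.

```bash
python3 -c "
from rig import manip
print(manip.finish_job())"
```

```text
the job is handed in; nothing more can be done
None
```

The lap wheel is back on the spindle, fully home on the shoulder with its keyway over the key, let go and handed in; no other object on the bench was touched.

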